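# Clear the offcut and set the cheese portion stop

### The arm

A 7-joint arm with a two-finger parallel gripper is mounted at the origin on the work surface. World frame = base frame: x ahead of the robot, y to its left, z up, the work surface at z = 0. Lengths are in m, angles in degrees, forces in N, time in s.
With the tool pointing down it reaches from about 0.35 to 0.9 m from the base axis. Payload 8.1 kg.
Tool frame: the origin (TCP) lies on the centre line of the jaws, within the pads' length; the fingertips stand 8 mm ahead of it and the grasp point (between the pads) lies 11 mm behind it (arm.tip_reach is the distance from the TCP to the fingertips, in m); z points along the fingers, y is the direction in which the jaws open and shut (so a half turn about z gives the same grasp; the last joint's range is limited). The gripper opens to 92 mm and grips with 3 to 60 N. Pads are 19 mm wide; open, the fingers measure 130 mm over their backs; the gripper's body (75 mm by 190 mm) begins 47 mm behind the grasp point.
Start: joints at [-77.67, 24.895, 1.432, 90.138, -0.665, 64.973, -4.303], TCP at [0.195, 0.594, 0.235] pointing down, gripper open.
Joint ranges: [-149.89, 149.89], [-25.12, 119.58], [-72.63, 75.52], [4.76, 147.25], [-75.54, 255.54], [6.69, 114.76], [-157.13, 157.13]. Speed limits (degrees/s): [127.2, 127.2, 172.46, 172.46, 180, 180, 180].

### API

Orientations are given as [roll, pitch, yaw] about the fixed x, y, z axes, in that order (R = Rz(yaw) Ry(pitch) Rx(roll)).
In Python, from workcell import arm, imaging, job gives the robot as it stands.
- The arm moves only by the tool arm_command, never from a script. Its argument "series" is a list of rows, each an object of numbers: "tx", "ty", "tz": the shift along the tool's x, y, z in m; "rx", "ry", "rz": the turn, a rotation vector about the tool's x, y, z in rad; "gripper": the finger opening in m, from 0 to 0.0918. In form: [{"tx": .., "ty": .., "tz": .., "rx": .., "ry": .., "rz": .., "gripper": ..}, ...]. A call has 1 to 8 rows; each row shifts and turns the pose as measured when the row begins, along the tool's axes as they then stand; what a row does not reach is not made up. A row lasts 1/10 s, in which the tool goes at most 50 mm and 8.59 degrees, less where a joint would pass 70% of its speed; a pose out of reach is approached as far as the arm can. A call is refused whole if a number of a shift passes 0.05 or a number of a turn 0.15, either way. A call with a gripper value outside its range is refused whole. The fingers move at their own pace and stop on an object; the grip force is fixed at half the most. Time passes only in rows, so rows that do not move let the fingers close. It gives the time, the measured TCP pose, the force and the opening at its end, in the units of the state.
- arm.state(): the state, without advancing time (a new reading comes with each control period).
- imaging.get_image(name): name is "side" or "top" or "wrist"; returns the picture (400x640x3 uint8, red, green, blue); there is no depth.
- imaging.camera_info(name): a dict with "camera_matrix" (3x3 intrinsics, pixels), "R" (3x3) and "t" (3): a world point X has camera coordinates R X + t. Camera axes: x right, y down, z forward; pixel columns grow to the right and rows downward; lengths in m; the calibration is good to about 2 mm. A picture is of the moment at which its call begins: read the wrist's pose just before it. camera_info takes no time and is no camera call; for the wrist camera it gives the pose at the moment of the call.
- job.finish_job(): hands the job in, once; it reports no verdict.
The state is a dict: "t": time; "qpos": joint angles; "qd": joint speeds; "joint_efforts": joint torques, N m; "eef_pos": TCP position; "orientation": TCP orientation; "force": force on the tool from outside, world axes, zero at the start; "wrist_torque": the same for the moment, N m; "gripper_width": opening from 0.0 (shut) to 1.0 (fully open).
Only numpy, scipy, OpenCV 4.12 (cv2) and the standard library are available. Lean on these libraries where they do the work, as an engineer would, in place of code of your own. Each camera call takes 0.05 s, during which the arm holds its last target.

### The job

Get the cheese portioning station ready for the next loaf. First push the cheese offcut, without lifting it, off the open far edge of the white deck so that it drops down the steel chute into the catch tray; then nudge the stiff blue stop slowly along its rail until its steel face is level with the red line, never pushing it past the line. Leave the loaf where it stands.

Things in the scene. Friction and masses are not known exactly. Their poses are not given: they have to be found in the camera images.
- station: Fixed portioning station on the table. Origin on the table surface under the station; x points from the robot side to the chute side, y along the deck, z up. White flat deck, top at z = 100 mm, from x = -100 to +70 mm and y = -250 to +250 mm. A dark steel guide rail (10 mm high above the deck, 16 mm wide, centred at x = -92 mm) runs along the robot-side edge. The stop's lane is the deck along y.
- deck_edge (a point): Middle of the open part of the deck's far edge (station x = 70, y = 20, z = 100 mm): from here the steel chute slopes steeply down to the catch tray. The chute and tray are 210 mm wide inside (station y = -85 to +125 mm) and have side walls that rise no higher than the deck's top. What is pushed over this edge in the station's +x direction tips over by itself once its middle has passed the edge.
- tray (a point): Middle of the catch tray's floor at the chute's foot (station x = 210, y = 20, z = 8 mm). The tray's flat floor reaches from about x = 140 to 286 mm; its walls are 64 mm high.
- offcut: Loose pale yellow cheese offcut, a flat slab 60 mm (its x) by 80 mm (its y) by 45 mm tall, about 0.2 kg, lying on the deck in front of the stop, in its way. Origin at the centre of its underside.
- stop (a joint): Travel of the blue stop along the station's +y, in m; 0 at the -y end of its travel, 0.21 at most. It is stiff (about 7 N of friction, a little more when moved faster) and stays where it is left; it moves only as far as it is pushed. The block is too wide to be gripped: 145 mm across (station x = -100 to +45 mm), 97 mm along y, 50 mm tall above the deck. Push it on its rear (-y) face; there is free deck behind that face.
- stop_face (a point): Point on the top edge of the stop's steel face, the face that looks to station +y; at station x = 0, 50 mm above the deck, station y = -80 mm + joint stop. The stop's rear face lies 97 mm behind it (towards -y).
- mark: Red line, 4 mm wide, painted flat across the deck, with a red clip (13 mm high) over the rail. Origin on the middle of the line's width, at deck height; its axes are parallel to the station's. The stop is right when the stop's steel face stands over the middle of this line, that is when the face and this origin have the same station y.
- loaf: Next cheese loaf, 130 mm (x) by 85 mm (y) by 55 mm tall, 0.85 kg, standing loose on the deck's +y end beyond the stop's way. Origin at the centre of its underside. To be left alone.
Things that resemble listed ones, but are neither listed nor needed, are in the scene too. Of the things like the offcut, leave any that is black; of the rest the smaller one is meant.

How it is judged (in metres and radians):
On the way, in this order (a step that is already met when the one before it is completed fails the run):
1. the offcut lies at rest in the catch tray (z of offcut in the frame of station below 0.065 m and x of offcut in the frame of station between 0.09 and 0.29 m and y of offcut in the frame of station between -0.09 and 0.13 m and linear speed of offcut below 0.05 m/s), for 0.2 s.
2. the stop's face stands at the red line (y of stop_face in the frame of mark between -0.005 and 0.005 m), for 0.2 s.
At the end, for the whole second after the job is handed in: The offcut lies at rest in the chute's catch tray, the stop is at rest with its steel face within 5 mm of the middle of the red line, and the loaf stands where it was (within 15 mm) (all of step 1 and all of step 2 and velocity of joint stop between -0.005 and 0.005 m/s and distance of loaf from where it was at the start of the episode below 0.015 m); the robot touches nothing.
It fails at once if the stop's face is pushed more than 6 mm past the middle of the red line (y of stop_face in the frame of mark above 0.006 m).
It fails at once if the stop is knocked along faster than 0.25 m/s (velocity of joint stop above 0.25 m/s).
It fails at once if the offcut is lifted more than 25 mm off the deck (z of offcut in the frame of station above 0.125 m).
It fails at once if the loaf is shifted by more than 15 mm (distance of loaf from where it was at the start of the episode above 0.015 m).
It also fails if it takes over 61 s, if anything falls off the work surface, if the arm or the gripper's body presses on something with over 40 N, if the wrist force passes 120 N, or if a joint passes its speed limit or range.

## Working session

There is one attempt and no reset: what is moved stays moved. The work goes in short steps, Python scripts to look and compute and a tool call to move; the robot and the scene stay as the last step left them, time stands still between calls to the robot, and variables do not carry over. Pictures are saved under pics/ and viewed, and the job is handed in when it is done.

Besides the shell and the picture viewer there is one more tool, called after "Call:" in YAML: its name, and indented under it one key for each argument. arm_command: Moves the arm, as the interface text tells. Its arguments: {"type":"object","properties":{"series":{"type":"array"}},"required":["series"]}

```bash
mkdir -p pics; ls
python3 - <<'E'
from workcell import arm, imaging
import cv2
s=arm.state(); print({k:s[k] for k in ("t","eef_pos","orientation","force","gripper_width")}, arm.tip_reach)
for n in ("top","side"):
    im=imaging.get_image(n); cv2.imwrite(f"pics/{n}0.png",im[:,:,::-1]); c=imaging.camera_info(n); print(n,c)
E
```

```text
pics
{'t': 0.0, 'eef_pos': array([0.19516129, 0.59323105, 0.23394037]), 'orientation': array([-1.79910928e+02,  6.25326976e-03,  1.61791542e+02]), 'force': array([-0.43025329,  0.77658472,  0.05326166]), 'gripper_width': 0.9992501302331697} 0.008
top {'camera_matrix': array([[504.44764311,   0.        , 318.85046576],
       [  0.        , 504.44764311, 196.34323026],
       [  0.        ,   0.        ,   1.        ]]), 'R': array([[ 0.02572722, -0.99910162,  0.03367571],
       [-0.9828506 , -0.03143329, -0.18170485],
       [ 0.18260015, -0.02842343, -0.98277632]]), 't': array([0.01897797, 0.5799343 , 0.86304744])}
side {'camera_matrix': array([[387.08099997,   0.        , 319.31975036],
       [  0.        , 387.08099997, 197.17534619],
       [  0.        ,   0.        ,   1.        ]]), 'R': array([[ 0.99873516, -0.04660362, -0.01887267],
       [-0.03959777, -0.49772612, -0.86642987],
       [ 0.03098535,  0.86608129, -0.49894198]]), 't': array([-0.55774545,  0.15858985,  0.75097934])}
```

View pics/top0.png

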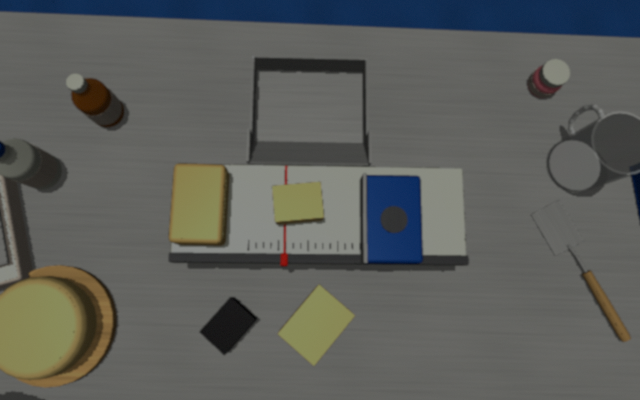

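View pics/side0.png

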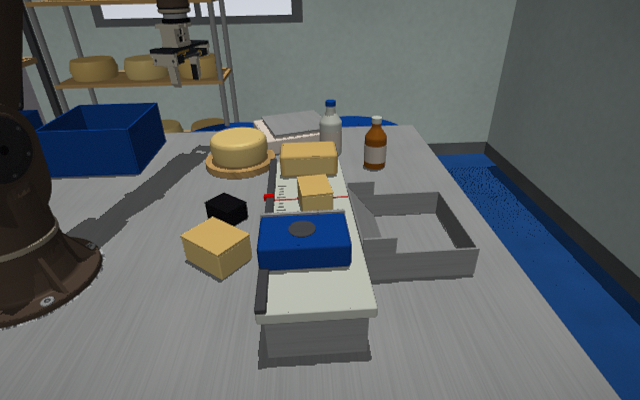

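Run:
```python
import cv2
im=cv2.imread("pics/top0.png")
c=im[145:275,160:320]; cv2.imwrite("pics/c1.png",cv2.resize(c,None,fx=4.5,fy=4.5,interpolation=cv2.INTER_CUBIC))
c=im[145:275,320:480]; cv2.imwrite("pics/c2.png",cv2.resize(c,None,fx=4.5,fy=4.5,interpolation=cv2.INTER_CUBIC))
```

```text
(no output)
```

View pics/c1.png

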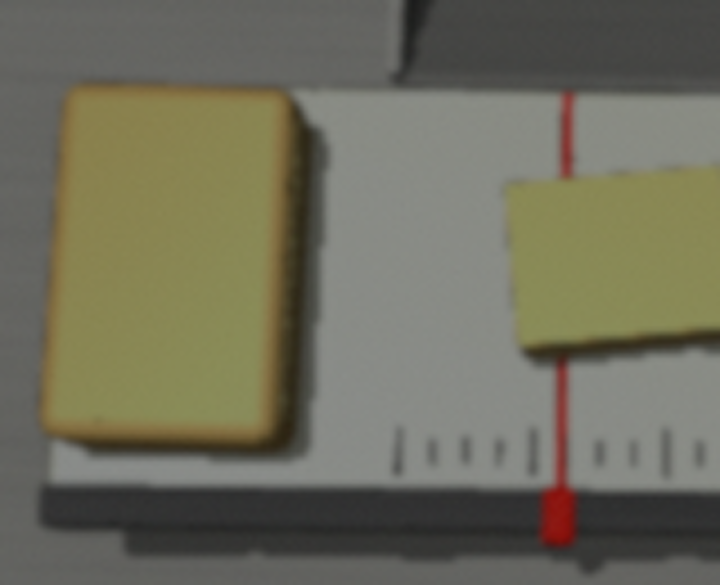

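View pics/c2.png

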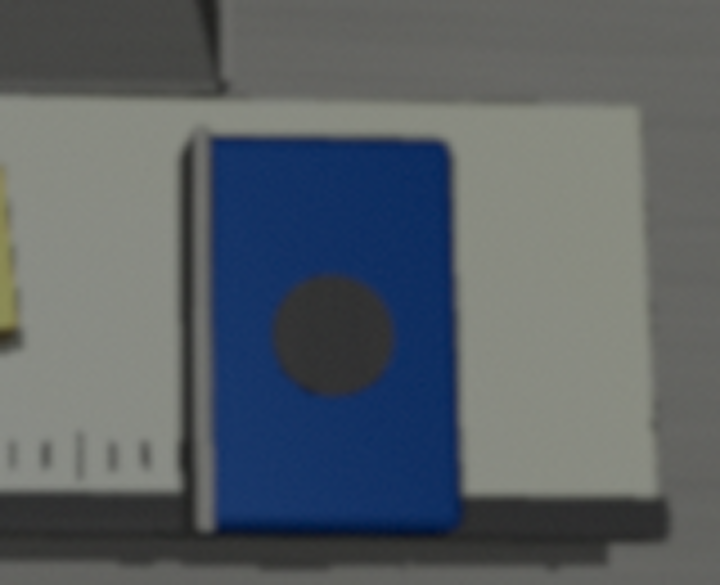

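```bash
cat > h.py <<'E'
import numpy as np
from workcell import arm, imaging
def ray(name,u,v,z,ci=None):
    c=ci or imaging.camera_info(name); K,R,t=c["camera_matrix"],c["R"],c["t"]
    d=R.T@np.linalg.solve(K,[u,v,1.]); o=-R.T@t
    return o+d*(z-o[2])/d[2]
c1=lambda u,v:((u+.5)/4.5+160-.5,(v+.5)/4.5+145-.5)
c2=lambda u,v:((u+.5)/4.5+320-.5,(v+.5)/4.5+145-.5)
E
python3 - <<'E'
from h import *
from scipy.optimize import least_squares
obs=[(c2(640,106),(.07,-.25,.1)),(c2(667,540),(-.1,-.25,.11)),(c1(42,527),(-.1,.25,.11)),(c1(42,487),(-.084,.25,.11)),(c2(667,500),(-.084,-.25,.11))]
W=np.array([ray("top",*p,q[2])[:2] for p,q in obs]); Q=np.array([q[:2] for _,q in obs])
def f(a):
    c,s=np.cos(a[2]),np.sin(a[2]); return (Q@np.array([[c,s],[-s,c]])+a[:2]-W).ravel()
r=least_squares(f,[.5,0,0]); print(r.x, np.degrees(r.x[2]),"res mm",(r.fun*1e3).reshape(-1,2).round(1))
a=r.x; c,s=np.cos(a[2]),np.sin(a[2])
def st(p,z):
    w=ray("top",*p,z)[:2]-a[:2]; return (np.array([c*w[0]+s*w[1],-s*w[0]+c*w[1]])*1e3).round(1)
print("edge",st(c1(320,90),.1),st(c2(225,96),.1))
print("line",st(c1(569,92),.1),st(c1(566,178),.1),st(c1(562,360),.1),st(c1(561,487),.1), "clip",st(c1(543,490),.113),st(c1(577,490),.113))
print("stop front L",st(c2(193,135),.15),st(c2(197,530),.15),"R",st(c2(210,135),.15),st(c2(216,530),.15),"rear",st(c2(450,140),.15),st(c2(460,530),.15))
for p in (c1(505,185),c1(520,348),c2(18,330),(321.5,182)): print("off",st(p,.145),ray("top",*p,.145).round(4))
for p in (c1(68,88),c1(290,90),c1(45,430),c1(275,440)): print("loaf",st(p,.155))
E
```

```text
[0.55493969 0.03497789 0.01809801] 1.036939424622255 res mm [[ 0.8 -1. ]
 [-0.8 -1.5]
 [-0.9  2.1]
 [ 0.5  1.3]
 [ 0.4 -0.8]]
edge [ 69.2 154.8] [ 70.7 -86.5]
line [69.9 59.2] [36.  59.7] [-34.2  59.8] [-81.9  59.2] clip [-84.   65.4] [-83.9  52.9]
stop front L [ 43.4 -67.8] [-99.3 -68.1] R [ 43.5 -74. ] [-99.3 -74.8] rear [  43. -162.] [ -98.4 -161.5]
off [23.7 80.1] [0.5772 0.1155 0.145 ]
off [-35.7  73.3] [0.5179 0.1076 0.145 ]
off [-28.3  -4.7] [0.5267 0.0297 0.145 ]
off [31.1 -0.9] [0.5861 0.0346 0.145 ]
loaf [ 54.8 236.5]
loaf [ 55.4 157.4]
loaf [-67.9 237.2]
loaf [-70.5 157.4]
```

The offcut lies on the deck at station (-2, 37) mm, turned about 5°. The red line is at station y ≈ 59.4 mm, and the stop's face is at ≈ -68 mm. The yellow and black blocks on the table are decoys. First I'll turn the tool to line up with the station and move in.

Call:
arm_command:
  series:
    - {"rz":-0.112,"gripper":0.04}
    - {"rz":-0.112,"gripper":0.04}
    - {"rz":-0.112,"gripper":0.04}
    - {"tx":-0.024,"ty":-0.043}
    - {"tx":-0.024,"ty":-0.043}
    - {"tx":-0.024,"ty":-0.043}
    - {"tx":-0.024,"ty":-0.043}
    - {"tx":-0.024,"ty":-0.043}

```text
$.series[0]: bad value
```

```bash
cat >> h.py <<'E'
A=(.55494,.03498,.01810)
def tost(w):
    c,s=np.cos(A[2]),np.sin(A[2]); x,y=w[0]-A[0],w[1]-A[1]; return np.array([c*x+s*y,-s*x+c*y])*1e3
def rep():
    s=arm.state(); print("t",s["t"],"station mm",tost(s["eef_pos"]).round(1),"z",s["eef_pos"][2].round(4),"rpy",s["orientation"].round(2),"F",s["force"].round(1),"grip",round(s["gripper_width"],3)); return s
E
python3 -c "
from h import *;rep()"
```

```text
t 0.1 station mm [-349.6  564.7] z 0.234 rpy [-1.7992e+02  1.0000e-02  1.6179e+02] F [-0.4  0.3  1. ] grip 0.999
```

Call:
arm_command:
  series:
    - {"tx":0,"ty":0,"tz":0,"rx":0,"ry":0,"rz":-0.112,"gripper":0.04}
    - {"tx":0,"ty":0,"tz":0,"rx":0,"ry":0,"rz":-0.112,"gripper":0.04}
    - {"tx":0,"ty":0,"tz":0,"rx":0,"ry":0,"rz":-0.112,"gripper":0.04}
    - {"tx":-0.024,"ty":-0.043,"tz":0,"rx":0,"ry":0,"rz":0,"gripper":0.04}
    - {"tx":-0.024,"ty":-0.043,"tz":0,"rx":0,"ry":0,"rz":0,"gripper":0.04}
    - {"tx":-0.024,"ty":-0.043,"tz":0,"rx":0,"ry":0,"rz":0,"gripper":0.04}
    - {"tx":-0.024,"ty":-0.043,"tz":0,"rx":0,"ry":0,"rz":0,"gripper":0.04}
    - {"tx":-0.024,"ty":-0.043,"tz":0,"rx":0,"ry":0,"rz":0,"gripper":0.04}

```text
t: 0.9
eef_pos: [0.3189, 0.3814, 0.2298]
orientation: [-179.7, -0.3, -177.4]
force: [1.9, 0.2, 0.0]
gripper_width: 0.438
```

```bash
python3 -c "
from h import *;rep()"
```

```text
t 0.9 station mm [-229.8  350.6] z 0.2298 rpy [-179.73   -0.32 -177.4 ] F [1.9 0.2 0. ] grip 0.438
```

Call:
arm_command:
  series:
    - {"tx":-0.024,"ty":-0.044,"tz":0,"rx":0,"ry":0,"rz":0.027,"gripper":0.04}
    - {"tx":-0.024,"ty":-0.044,"tz":0,"rx":0,"ry":0,"rz":0,"gripper":0.04}
    - {"tx":-0.024,"ty":-0.044,"tz":0,"rx":0,"ry":0,"rz":0,"gripper":0.04}
    - {"tx":-0.024,"ty":-0.044,"tz":0,"rx":0,"ry":0,"rz":0,"gripper":0.04}
    - {"tx":-0.024,"ty":-0.044,"tz":0,"rx":0,"ry":0,"rz":0,"gripper":0.04}
    - {"tx":-0.024,"ty":-0.044,"tz":0,"rx":0,"ry":0,"rz":0,"gripper":0.04}
    - {"tx":0,"ty":0,"tz":0,"rx":0,"ry":0,"rz":0,"gripper":0.04}

```text
t: 1.6
eef_pos: [0.468, 0.113, 0.23]
orientation: [-179.6, -0.3, -179.5]
force: [0.2, -0.5, 0.0]
gripper_width: 0.436
```

```bash
python3 -c "
from h import *;rep()"
```

```text
t 1.6 station mm [-85.6  79.5] z 0.23 rpy [-179.57   -0.26 -179.53] F [ 0.2 -0.5  0. ] grip 0.436
```

Call:
arm_command:
  series:
    - {"tx":-0.024,"ty":-0.043,"tz":0,"rx":0,"ry":0,"rz":-0.01,"gripper":0.04}
    - {"tx":0,"ty":0,"tz":0,"rx":0,"ry":0,"rz":0,"gripper":0.04}
    - {"tx":0,"ty":0,"tz":0.03,"rx":0,"ry":0,"rz":0,"gripper":0.04}
    - {"tx":0,"ty":0,"tz":0.03,"rx":0,"ry":0,"rz":0,"gripper":0.04}

```text
t: 2.0
eef_pos: [0.4926, 0.073, 0.1716]
orientation: [-179.7, 0.1, -179.2]
force: [-0.3, -0.0, -0.0]
gripper_width: 0.436
```

```bash
python3 -c "
from h import *;rep()
import cv2
for n in ('wrist','side'):
    cv2.imwrite(f'pics/{n}1.png',imaging.get_image(n)[:,:,::-1])"
```

```text
t 2.0 station mm [-61.6  39.1] z 0.1716 rpy [-1.7967e+02  1.2000e-01 -1.7924e+02] F [-0.3 -0.  -0. ] grip 0.436
```

View pics/wrist1.png

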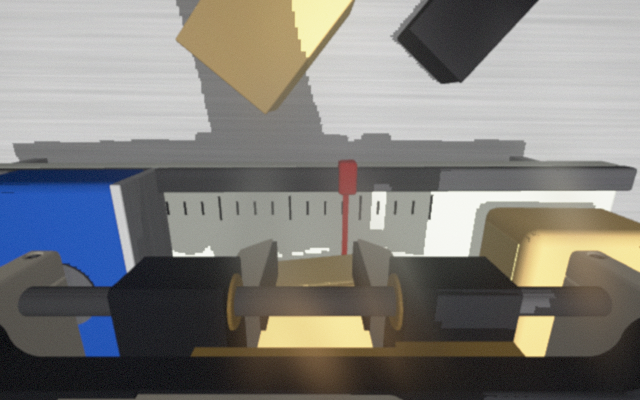

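View pics/side1.png

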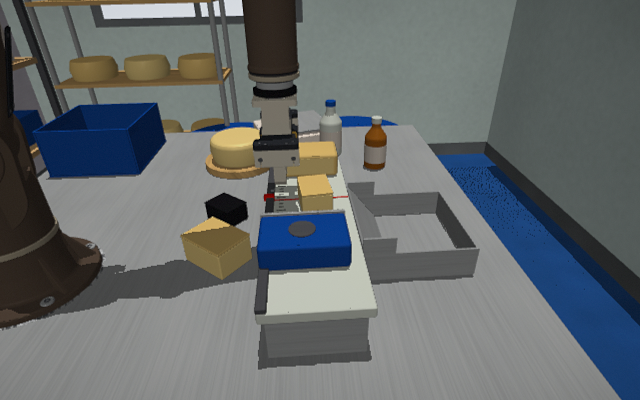

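The wrist view shows the fingers at (265, 290) and (375, 290) and the offcut's top behind them. In the side view the gripper at (280, 170) is on the robot side of the offcut at (315, 190), with clear deck between them. Descending now, then starting the push.

Call:
arm_command:
  series:
    - {"tx":0,"ty":0,"tz":0.03,"rx":0,"ry":0,"rz":0,"gripper":0.04}
    - {"tx":0,"ty":0,"tz":0.022,"rx":0,"ry":0,"rz":0,"gripper":0.04}
    - {"tx":0,"ty":0,"tz":0,"rx":0,"ry":0,"rz":0,"gripper":0.04}
    - {"tx":-0.01,"ty":0,"tz":0,"rx":0,"ry":0,"rz":0,"gripper":0.04}
    - {"tx":-0.01,"ty":0,"tz":0,"rx":0,"ry":0,"rz":0,"gripper":0.04}
    - {"tx":-0.01,"ty":0,"tz":0,"rx":0,"ry":0,"rz":0,"gripper":0.04}

```text
t: 2.7
eef_pos: [0.523, 0.0761, 0.1222]
orientation: [-179.7, -0.1, -179.0]
force: [-1.1, -0.3, -1.2]
gripper_width: 0.434
```

```bash
python3 -c "
from h import *;rep()"
```

```text
t 2.7 station mm [-31.2  41.7] z 0.1222 rpy [-1.7968e+02 -1.1000e-01 -1.7904e+02] F [-1.1 -0.3 -1.2] grip 0.434
```

Call:
arm_command:
  series:
    - {"tx":-0.01,"ty":-0.001,"tz":0,"rx":0,"ry":0,"rz":0,"gripper":0.04}
    - {"tx":-0.01,"ty":-0.001,"tz":0,"rx":0,"ry":0,"rz":0,"gripper":0.04}
    - {"tx":-0.01,"ty":-0.001,"tz":0,"rx":0,"ry":0,"rz":0,"gripper":0.04}
    - {"tx":-0.01,"ty":-0.001,"tz":0,"rx":0,"ry":0,"rz":0,"gripper":0.04}
    - {"tx":-0.01,"ty":-0.001,"tz":0,"rx":0,"ry":0,"rz":0,"gripper":0.04}
    - {"tx":-0.01,"ty":-0.001,"tz":0,"rx":0,"ry":0,"rz":0,"gripper":0.04}
    - {"tx":-0.01,"ty":-0.001,"tz":0,"rx":0,"ry":0,"rz":0,"gripper":0.04}
    - {"tx":-0.01,"ty":-0.001,"tz":0,"rx":0,"ry":0,"rz":0,"gripper":0.04}

```text
t: 3.5
eef_pos: [0.612, 0.0689, 0.124]
orientation: [-179.7, 0.0, -179.1]
force: [-0.1, -0.9, 0.4]
gripper_width: 0.434
```

```bash
python3 -c "
from h import *;rep()
import cv2
for n in ('side',):
    cv2.imwrite(f'pics/{n}2.png',imaging.get_image(n)[:,:,::-1])"
```

```text
t 3.5 station mm [57.6 32.8] z 0.124 rpy [-1.7971e+02  1.0000e-02 -1.7906e+02] F [-0.1 -0.9  0.4] grip 0.434
```

View pics/side2.png

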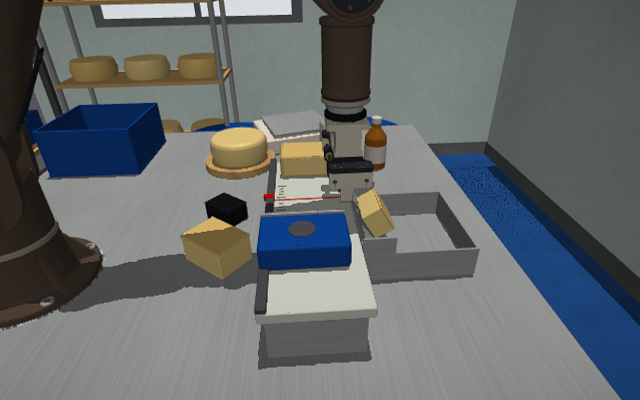

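The offcut at (375, 212) is tipping over the edge into the chute. I'll raise the arm so the fingers clear it and take another look.

Call:
arm_command:
  series:
    - {"tx":0,"ty":0,"tz":0,"rx":0,"ry":0,"rz":0,"gripper":0.04}
    - {"tx":0,"ty":0,"tz":0,"rx":0,"ry":0,"rz":0,"gripper":0.04}
    - {"tx":0,"ty":0,"tz":-0.03,"rx":0,"ry":0,"rz":0,"gripper":0}
    - {"tx":0,"ty":0,"tz":-0.03,"rx":0,"ry":0,"rz":0,"gripper":0}
    - {"tx":0,"ty":0,"tz":-0.03,"rx":0,"ry":0,"rz":0,"gripper":0}
    - {"tx":0.02,"ty":-0.04,"tz":0,"rx":0,"ry":0,"rz":0,"gripper":0}
    - {"tx":0.02,"ty":-0.04,"tz":0,"rx":0,"ry":0,"rz":0,"gripper":0}
    - {"tx":0.02,"ty":-0.04,"tz":0,"rx":0,"ry":0,"rz":0,"gripper":0}

```text
t: 4.35
eef_pos: [0.5553, -0.0469, 0.2171]
orientation: [-179.8, 0.1, -178.3]
force: [1.5, 0.2, -0.3]
gripper_width: 0.008
```

```bash
python3 -c "
from h import *;rep()
import cv2
for n in ('side','top'):
    cv2.imwrite(f'pics/{n}3.png',imaging.get_image(n)[:,:,::-1])"
```

```text
t 4.35 station mm [ -1.1 -81.8] z 0.2171 rpy [-1.7984e+02  1.4000e-01 -1.7833e+02] F [ 1.5  0.2 -0.3] grip 0.008
```

View pics/side3.png

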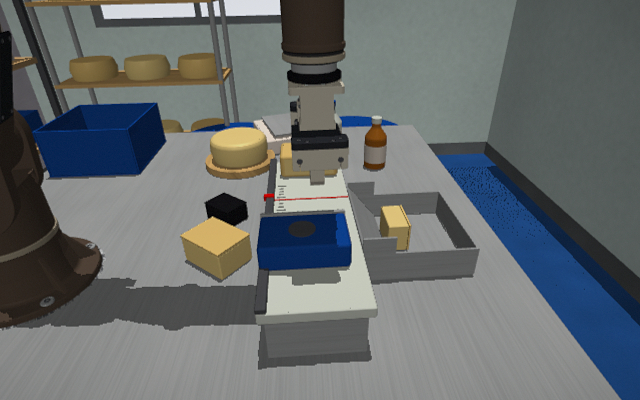

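View pics/top3.png

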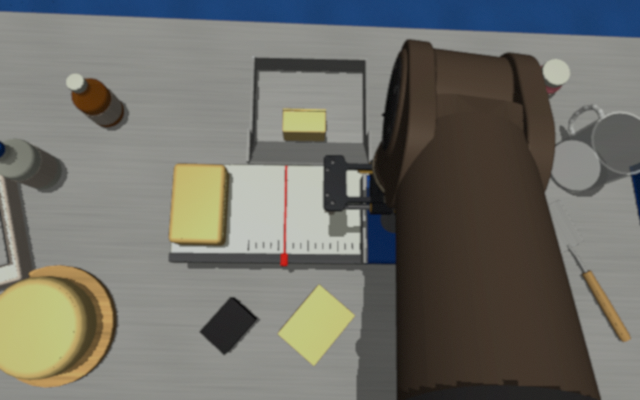

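Call:
arm_command:
  series:
    - {"tx":0,"ty":-0.04,"tz":0,"rx":0,"ry":0,"rz":0.01,"gripper":0}
    - {"tx":0,"ty":-0.04,"tz":0,"rx":0,"ry":0,"rz":0,"gripper":0}
    - {"tx":0,"ty":-0.045,"tz":0,"rx":0,"ry":0,"rz":0,"gripper":0}
    - {"tx":0,"ty":0,"tz":0,"rx":0,"ry":0,"rz":0,"gripper":0}

```text
t: 4.85
eef_pos: [0.5529, -0.1818, 0.2188]
orientation: [-179.7, 0.1, -179.5]
force: [0.0, 0.1, -0.1]
gripper_width: 0.005
```

```bash
python3 -c "
from h import *;rep()
def st(p,z): return tost(ray('top',*p,z)).round(1)
print('offcut',[st(p,z) for p,z in (((304,139),.008),((284,136),.06),((326,138),.06))])
import cv2
im=imaging.get_image('top'); cv2.imwrite('pics/top4.png',im[:,:,::-1])
cv2.imwrite('pics/top4c.png',cv2.resize(im[150:275,270:430][:,:,::-1],None,fx=4.5,fy=4.5,interpolation=cv2.INTER_CUBIC))
h=im[150:270,275:297].astype(float); m=h[:,:,0]-h[:,:,1:].mean(2)
for r in (20,30,45,60,75,90,100):
    w=np.clip(m[r-3:r+4].sum(0)-60,0,None); u=(w*np.arange(275,297)).sum()/w.sum(); print(r+150,round(u,2),st((u,r+150),.1))
"
```

```text
t 4.85 station mm [  -5.9 -216.7] z 0.2188 rpy [-1.7970e+02  1.1000e-01 -1.7945e+02] F [ 0.   0.1 -0.1] grip 0.005
offcut [array([145.5,  28.6]), array([134.7,  65.4]), array([132.3, -11.8])]
170 285.62 [61.1 59.8]
180 285.46 [43.4 59.7]
195 285.22 [17.  59.6]
210 285.0 [-9.  59.5]
225 284.53 [-34.8  59.7]
240 284.34 [-60.3  59.6]
250 284.11 [-77.2  59.6]
```

View pics/top4c.png

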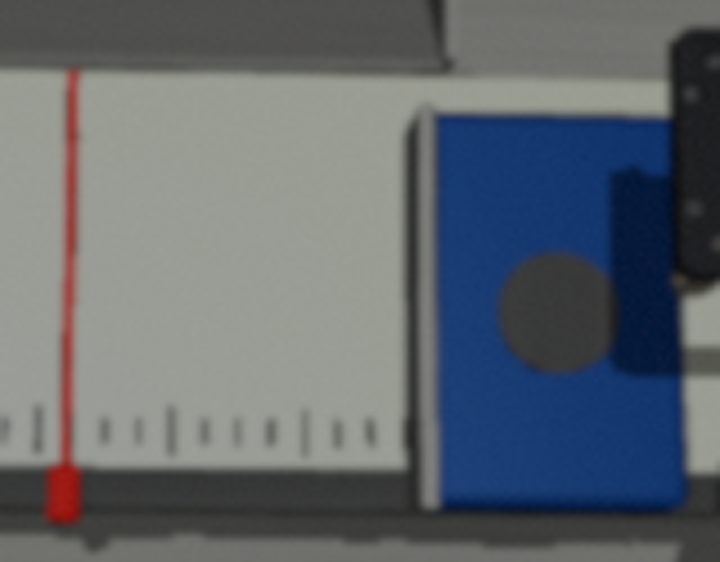

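Offcut: it stands in the tray at station x ≈ 0.135–0.145 m and y ≈ 0.03 m, so it is in place. The line is at station y = 59.6 mm and the stop's face is at about -68 mm. Lowering the closed fingers behind the stop.

Call:
arm_command:
  series:
    - {"tx":0,"ty":0,"tz":0.03,"rx":0,"ry":0,"rz":-0.008,"gripper":0}
    - {"tx":0,"ty":0,"tz":0.03,"rx":0,"ry":0,"rz":0,"gripper":0}
    - {"tx":0,"ty":0,"tz":0.025,"rx":0,"ry":0,"rz":0,"gripper":0}
    - {"tx":0,"ty":0,"tz":0.006,"rx":0,"ry":0,"rz":0,"gripper":0}
    - {"tx":0,"ty":0,"tz":0,"rx":0,"ry":0,"rz":0,"gripper":0}
    - {"tx":0,"ty":0.01,"tz":0,"rx":0,"ry":0,"rz":0,"gripper":0}
    - {"tx":0,"ty":0.01,"tz":0,"rx":0,"ry":0,"rz":0,"gripper":0}

```text
t: 5.6
eef_pos: [0.5552, -0.1523, 0.1279]
orientation: [-180.0, 0.4, -178.7]
force: [0.7, -0.3, 0.2]
gripper_width: 0.007
```

```bash
python3 -c "
from h import *;rep()"
```

```text
t 5.6 station mm [  -3.1 -187.2] z 0.1279 rpy [-179.97    0.38 -178.69] F [ 0.7 -0.3  0.2] grip 0.007
```

Call:
arm_command:
  series:
    - {"tx":0,"ty":0.004,"tz":0.001,"rx":0,"ry":0,"rz":0,"gripper":0}
    - {"tx":0,"ty":0.004,"tz":0,"rx":0,"ry":0,"rz":0,"gripper":0}
    - {"tx":0,"ty":0.004,"tz":0,"rx":0,"ry":0,"rz":0,"gripper":0}

```text
t: 5.9
eef_pos: [0.5558, -0.1407, 0.1291]
orientation: [-179.7, 0.6, -178.6]
force: [0.4, -7.1, -4.2]
gripper_width: 0.005
```

```bash
python3 -c "
from h import *;rep()"
```

```text
t 5.9 station mm [  -2.3 -175.7] z 0.1291 rpy [-179.73    0.59 -178.65] F [ 0.4 -7.1 -4.2] grip 0.005
```

Contact: 7 N at TCP station y ≈ -176 mm. Now pushing slowly.

Call:
arm_command:
  series:
    - {"tx":0,"ty":0.006,"tz":0.001,"rx":0,"ry":0,"rz":0,"gripper":0}
    - {"tx":0,"ty":0.006,"tz":0,"rx":0,"ry":0,"rz":0,"gripper":0}
    - {"tx":0,"ty":0.006,"tz":0,"rx":0,"ry":0,"rz":0,"gripper":0}
    - {"tx":0,"ty":0.006,"tz":0,"rx":0,"ry":0,"rz":0,"gripper":0}
    - {"tx":0,"ty":0.006,"tz":0,"rx":0,"ry":0,"rz":0,"gripper":0}
    - {"tx":0,"ty":0.006,"tz":0,"rx":0,"ry":0,"rz":0,"gripper":0}

```text
t: 6.5
eef_pos: [0.5551, -0.1168, 0.1306]
orientation: [-178.7, 0.9, -179.3]
force: [1.3, -7.4, -4.8]
gripper_width: 0.003
```

```bash
python3 -c "
from h import *;rep()"
```

```text
t 6.5 station mm [  -2.6 -151.8] z 0.1306 rpy [-178.74    0.91 -179.25] F [ 1.3 -7.4 -4.8] grip 0.003
```

Call:
arm_command:
  series:
    - {"tx":0,"ty":0.007,"tz":0.002,"rx":0.01,"ry":-0.008,"rz":0,"gripper":0}
    - {"tx":0,"ty":0.007,"tz":0.001,"rx":0.01,"ry":-0.004,"rz":0,"gripper":0}
    - {"tx":0,"ty":0.007,"tz":0.001,"rx":0.004,"ry":0,"rz":0,"gripper":0}
    - {"tx":0,"ty":0.007,"tz":0,"rx":0.004,"ry":0,"rz":0,"gripper":0}
    - {"tx":0,"ty":0.007,"tz":0,"rx":0.004,"ry":0,"rz":0,"gripper":0}
    - {"tx":0,"ty":0.007,"tz":0,"rx":0.004,"ry":0,"rz":0,"gripper":0}
    - {"tx":0,"ty":0.007,"tz":0,"rx":0.004,"ry":0,"rz":0,"gripper":0}

```text
t: 7.2
eef_pos: [0.5551, -0.0829, 0.1305]
orientation: [-175.3, 2.1, 180.0]
force: [-1.5, -8.7, -1.4]
gripper_width: 0.01
```

```bash
python3 -c "
from h import *;rep()
import cv2
for n in ('side',):
    cv2.imwrite(f'pics/{n}5.png',imaging.get_image(n)[:,:,::-1])"
```

```text
t 7.2 station mm [  -1.9 -117.9] z 0.1305 rpy [-175.32    2.12  179.96] F [-1.5 -8.7 -1.4] grip 0.01
```

View pics/side5.png

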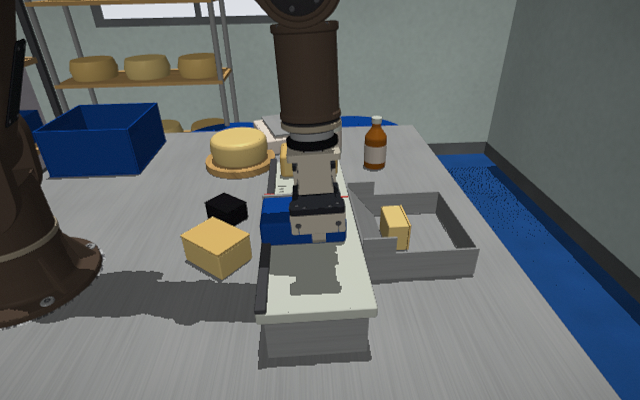

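My tilt correction had the wrong sign. I'll back off slightly, straighten the tool and carry on.

Call:
arm_command:
  series:
    - {"tx":0,"ty":-0.006,"tz":0,"rx":0,"ry":0,"rz":0,"gripper":0}
    - {"tx":0,"ty":-0.004,"tz":0,"rx":-0.04,"ry":0.019,"rz":-0.01,"gripper":0}
    - {"tx":0,"ty":0,"tz":0,"rx":-0.04,"ry":0.018,"rz":-0.009,"gripper":0}
    - {"tx":0,"ty":0,"tz":0,"rx":0,"ry":0,"rz":0,"gripper":0}

```text
t: 7.65
eef_pos: [0.5563, -0.0904, 0.1335]
orientation: [179.9, 0.1, -178.8]
force: [0.4, -0.4, 0.3]
gripper_width: 0.006
```

```bash
cat > look.py <<'E'
import sys; from h import *; import cv2
rep(); im=imaging.get_image('top'); n=sys.argv[1]
cv2.imwrite(f'pics/{n}.png',cv2.resize(im[150:275,270:430][:,:,::-1],None,fx=4.5,fy=4.5,interpolation=cv2.INTER_CUBIC))
E
python3 look.py top5c
```

```text
t 7.65 station mm [  -1.  -125.4] z 0.1335 rpy [ 1.7992e+02  1.1000e-01 -1.7877e+02] F [ 0.4 -0.4  0.3] grip 0.006
```

View pics/top5c.png

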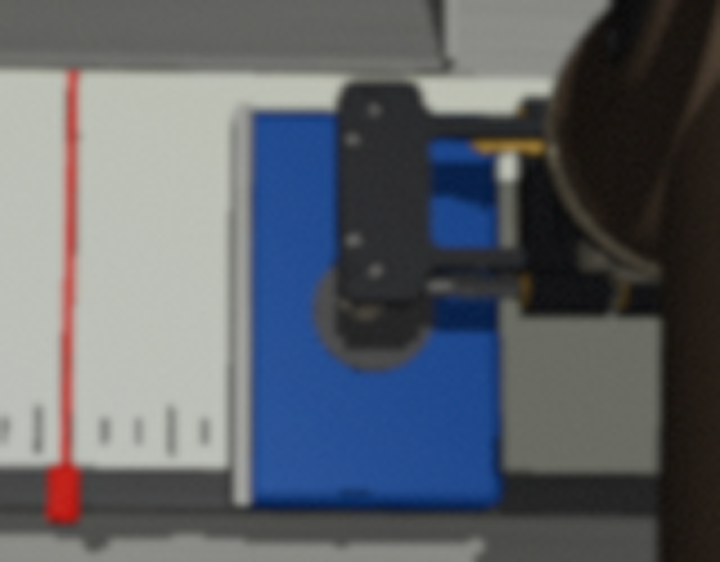

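```bash
cat > face.py <<'E'
from h import *; import cv2,sys
def st(p,z): return tost(ray('top',*p,z)).round(1)
im=cv2.imread(sys.argv[1]).astype(float)  # 4.5x crop, BGR
cv=lambda u,v:((u+.5)/4.5+270-.5,(v+.5)/4.5+150-.5)
b=im[:,:,0]-im[:,:,2]
for v in (130,160,400,440,480):
    row=b[v-6:v+7,:].mean(0); k=np.argmax(row>40); g=im[v-6:v+7,:,:].mean((0,2))
    print(v,"blue edge",k,st(cv(k,v),.15), "grey profile",g[k-36:k+6:3].round().astype(int))
E
python3 face.py pics/top4c.png; python3 face.py pics/top5c.png
```

```text
130 blue edge 437 [ 37.  -74.7] grey profile [141 124 101  76  63  72  93 113 120 119 107  90  75  65]
160 blue edge 438 [ 25.8 -75. ] grey profile [122  97  69  52  55  77 101 118 123 116 101  82  70  63]
400 blue edge 439 [-61.3 -74.5] grey profile [123 101  71  53  58  79 105 118 124 119 109  95  81  73]
440 blue edge 440 [-75.5 -74.7] grey profile [ 91  63  44  41  57  77 101 116 124 125 118 106  90  77]
480 blue edge 440 [-89.6 -74.5] grey profile [ 53  48  43  43  54  71  95 114 123 125 118 107  90  78]
130 blue edge 254 [36.  -8.1] grey profile [187 188 183 173 155 142 141 148 150 143 129 110  94  86]
160 blue edge 253 [24.9 -7.8] grey profile [187 188 185 177 159 143 141 147 152 148 134 114  99  87]
400 blue edge 253 [-62.   -8.3] grey profile [188 185 173 154 131 122 135 151 159 154 137 113  95  86]
440 blue edge 253 [-76.2  -8.3] grey profile [188 186 173 155 132 123 136 151 158 154 136 112  95  86]
480 blue edge 252 [-90.3  -8.1] grey profile [ 70  70  68  64  71  91 120 146 156 157 143 124 103  90]
```

Call:
arm_command:
  series:
    - {"tx":0,"ty":0.005,"tz":0.008,"rx":0,"ry":0,"rz":0,"gripper":0}
    - {"tx":0,"ty":0.005,"tz":0,"rx":0,"ry":0,"rz":0,"gripper":0}
    - {"tx":0,"ty":0.006,"tz":0,"rx":0,"ry":0,"rz":0,"gripper":0}
    - {"tx":0,"ty":0.006,"tz":0.001,"rx":-0.003,"ry":0.001,"rz":0,"gripper":0}
    - {"tx":0,"ty":0.006,"tz":0.001,"rx":-0.003,"ry":0.001,"rz":0,"gripper":0}
    - {"tx":0,"ty":0.006,"tz":0.001,"rx":-0.003,"ry":0.001,"rz":0,"gripper":0}
    - {"tx":0,"ty":0.006,"tz":0.001,"rx":-0.003,"ry":0.001,"rz":0,"gripper":0}

```text
t: 8.4
eef_pos: [0.556, -0.0556, 0.1233]
orientation: [-179.9, 0.3, -179.1]
force: [-1.5, -7.7, 6.5]
gripper_width: 0.007
```

```bash
python3 look.py top6c;python3 face.py pics/top6c.png
```

```text
t 8.4 station mm [ -0.6 -90.6] z 0.1233 rpy [-179.87    0.26 -179.05] F [-1.5 -7.7  6.5] grip 0.007
130 blue edge 185 [35.6 16.9] grey profile [187 187 187 183 170 157 152 152 153 151 136 114  96  83]
160 blue edge 184 [24.5 17.1] grey profile [188 188 188 184 176 165 157 154 156 154 142 125 104  88]
400 blue edge 181 [-62.3  17.3] grey profile [188 188 187 184 177 170 167 165 163 156 140 119 102  90]
440 blue edge 181 [-76.5  17.1] grey profile [180 188 188 184 175 167 163 163 161 156 140 117 101  90]
480 blue edge 180 [-90.5  17.3] grey profile [ 68  68  68  66  74  92 122 149 159 159 145 126 105  91]
```

Call:
arm_command:
  series:
    - {"tx":0,"ty":0.006,"tz":0,"rx":-0.002,"ry":0.001,"rz":0,"gripper":0}
    - {"tx":0,"ty":0.006,"tz":0,"rx":-0.003,"ry":0.001,"rz":0,"gripper":0}
    - {"tx":0,"ty":0.006,"tz":0,"rx":-0.003,"ry":0.001,"rz":0,"gripper":0}
    - {"tx":0,"ty":0.006,"tz":0,"rx":-0.003,"ry":0.001,"rz":0,"gripper":0}
    - {"tx":0,"ty":0.004,"tz":0,"rx":-0.002,"ry":0.001,"rz":0,"gripper":0}

```text
t: 8.95
eef_pos: [0.5555, -0.0327, 0.1233]
orientation: [-179.9, 0.1, -179.3]
force: [0.2, -7.2, -0.3]
gripper_width: 0.003
```

```bash
python3 look.py top7c;python3 face.py pics/top7c.png
```

```text
t 8.95 station mm [ -0.7 -67.7] z 0.1233 rpy [-1.7986e+02  1.4000e-01 -1.7926e+02] F [ 0.2 -7.2 -0.3] grip 0.003
130 blue edge 121 [35.2 40. ] grey profile [182 184 185 183 178 170 163 158 157 152 140 123 101  85]
160 blue edge 121 [24.2 39.9] grey profile [185 186 185 182 174 163 155 152 154 151 139 122 100  84]
400 blue edge 117 [-62.6  39.9] grey profile [186 187 185 182 172 162 157 157 161 159 145 126 104  89]
440 blue edge 117 [-76.7  39.7] grey profile [185 187 186 183 176 166 160 159 159 157 143 124 103  89]
480 blue edge 116 [-90.7  39.8] grey profile [ 70  68  66  70  83 102 126 145 156 159 151 135 114  97]
```

View pics/top7c.png

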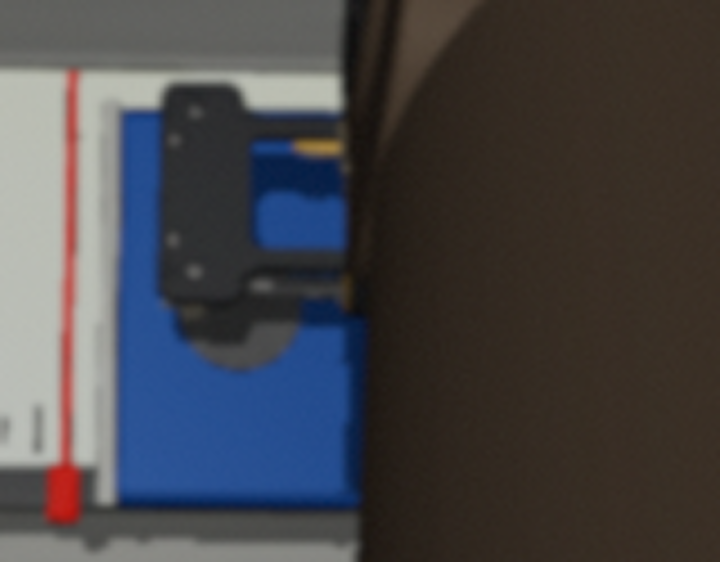

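Call:
arm_command:
  series:
    - {"tx":0,"ty":0.004,"tz":0,"rx":-0.002,"ry":0.001,"rz":0,"gripper":0}
    - {"tx":0,"ty":0.004,"tz":0,"rx":-0.002,"ry":0.001,"rz":0,"gripper":0}
    - {"tx":0,"ty":0.003,"tz":0,"rx":-0.002,"ry":0,"rz":0,"gripper":0}

```text
t: 9.3
eef_pos: [0.5553, -0.0247, 0.1233]
orientation: [-179.8, 0.1, -179.4]
force: [0.6, -7.2, -0.3]
gripper_width: 0.001
```

```bash
python3 look.py top8c;python3 face.py pics/top8c.png
```

```text
t 9.3 station mm [ -0.7 -59.7] z 0.1233 rpy [-1.7976e+02  1.1000e-01 -1.7937e+02] F [ 0.6 -7.2 -0.3] grip 0.001
130 blue edge 100 [35.1 47.6] grey profile [152 125 106 103 115 135 146 154 153 149 132 110  92  82]
160 blue edge 99 [24.  47.8] grey profile [167 145 125 108 108 124 138 151 154 152 137 118  98  83]
400 blue edge 95 [-62.7  47.7] grey profile [158 132 112 108 116 132 145 156 159 156 140 119 100  87]
440 blue edge 94 [-76.8  47.8] grey profile [167 143 118  99  98 114 133 149 156 156 144 126 105  90]
480 blue edge 93 [-90.8  47.9] grey profile [ 81  82  82  88  99 115 135 148 156 157 150 134 114  99]
```

View pics/top8c.png

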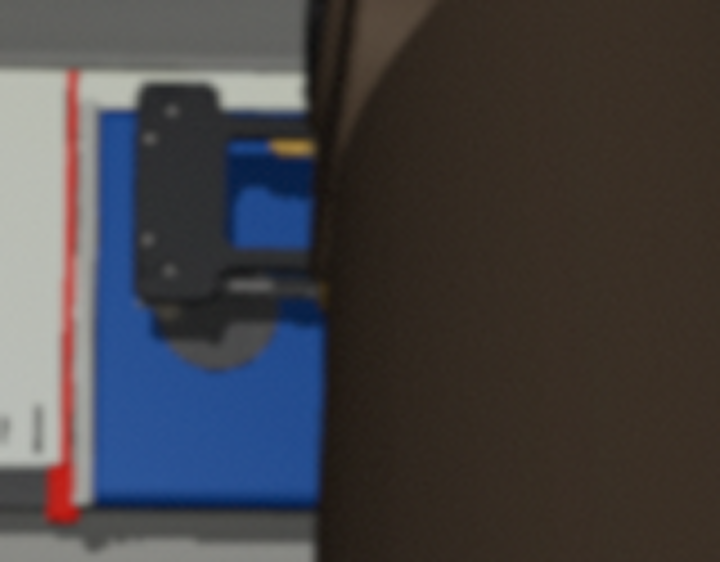

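Call:
arm_command:
  series:
    - {"tx":0,"ty":0.003,"tz":0,"rx":-0.002,"ry":0,"rz":0,"gripper":0}
    - {"tx":0,"ty":0.0025,"tz":0,"rx":-0.002,"ry":0,"rz":0,"gripper":0}

```text
t: 9.55
eef_pos: [0.5552, -0.0212, 0.1233]
orientation: [-179.7, 0.2, -179.4]
force: [-0.0, -7.4, -0.4]
gripper_width: 0.005
```

```bash
python3 look.py top9c;python3 face.py pics/top9c.png; python3 -c "
from h import *
import cv2
for n in ('wrist',):
    ci=imaging.camera_info(n); cv2.imwrite(f'pics/{n}9.png',imaging.get_image(n)[:,:,::-1])"
```

```text
t 9.55 station mm [ -0.7 -56.2] z 0.1233 rpy [-179.71    0.19 -179.43] F [-0.  -7.4 -0.4] grip 0.005
130 blue edge 90 [35.1 51.2] grey profile [184 181 175 156 132 118 123 139 148 149 135 117  96  82]
160 blue edge 90 [24. 51.] grey profile [184 183 178 165 147 133 133 141 148 148 135 116  97  83]
400 blue edge 85 [-62.7  51.2] grey profile [185 183 178 161 142 131 134 146 154 156 146 130 108  92]
440 blue edge 84 [-76.8  51.3] grey profile [182 184 181 170 157 148 148 154 157 153 142 126 108  95]
480 blue edge 83 [-90.9  51.4] grey profile [ 73  74  78  87 104 128 146 156 159 150 135 114  97  89]
```

View pics/top9c.png

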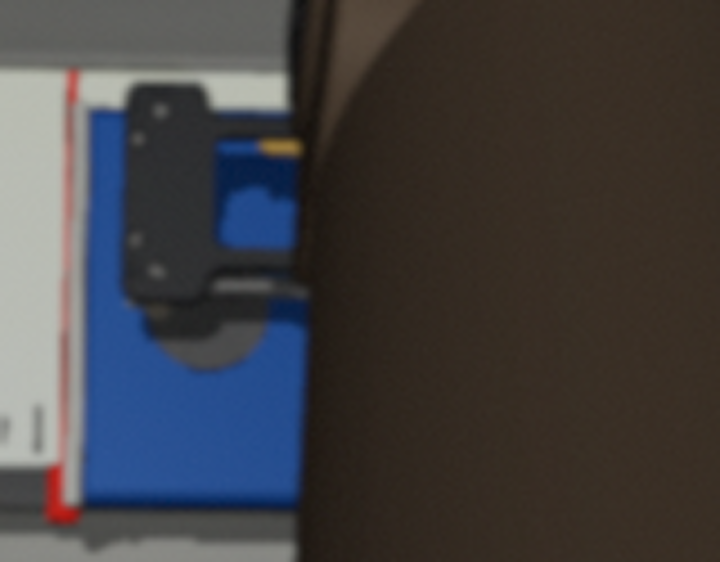

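View pics/wrist9.png

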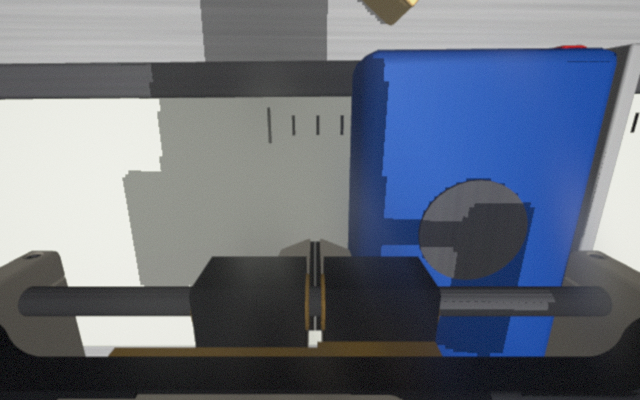

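The top view puts the face at ≈ 57.6 mm, about 2 mm short of the 59.6 mm line, with a thin red sliver still showing at (66, 300). I'll back off, lift, and check with the wrist camera over the line.

Call:
arm_command:
  series:
    - {"tx":0,"ty":-0.015,"tz":0,"rx":0,"ry":0,"rz":0,"gripper":0}
    - {"tx":0,"ty":-0.015,"tz":0,"rx":0,"ry":0,"rz":0,"gripper":0}
    - {"tx":0,"ty":0,"tz":-0.04,"rx":0,"ry":0,"rz":0,"gripper":0}
    - {"tx":0,"ty":0,"tz":-0.04,"rx":0,"ry":0,"rz":0,"gripper":0}
    - {"tx":0,"ty":0,"tz":-0.04,"rx":0,"ry":0,"rz":0,"gripper":0}
    - {"tx":0,"ty":0.045,"tz":-0.02,"rx":0,"ry":0,"rz":0,"gripper":0}
    - {"tx":0,"ty":0.045,"tz":0,"rx":0,"ry":0,"rz":0,"gripper":0}
    - {"tx":0,"ty":0.045,"tz":0,"rx":0,"ry":0,"rz":0,"gripper":0}

```text
t: 10.45
eef_pos: [0.5533, 0.0744, 0.268]
orientation: [-179.5, 0.2, 179.7]
force: [-0.1, -0.1, -0.3]
gripper_width: 0.004
```

```bash
python3 -c "
from h import *
import cv2,pickle
rep()
n='wrist'
ci=imaging.camera_info(n); pickle.dump(ci,open('ci10.pkl','wb')); cv2.imwrite(f'pics/{n}10.png',imaging.get_image(n)[:,:,::-1])
print('cam station',tost(-ci['R'].T@ci['t']))"
```

```text
t 10.45 station mm [-0.9 39.4] z 0.268 rpy [-1.7949e+02  1.7000e-01  1.7969e+02] F [-0.1 -0.1 -0.3] grip 0.004
cam station [-80.50678115  42.88458283]
```

View pics/wrist10.png

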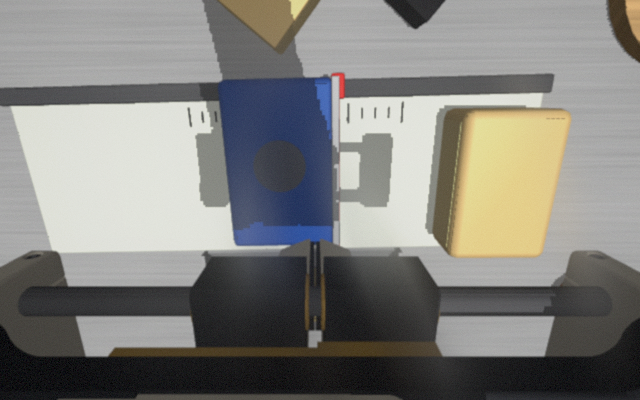

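```bash
python3 -c "
import cv2
im=cv2.imread('pics/wrist10.png')[65:255,300:380]
cv2.imwrite('pics/w10a.png',cv2.resize(im[:70],None,fx=8,fy=8,interpolation=cv2.INTER_CUBIC))
cv2.imwrite('pics/w10b.png',cv2.resize(im[125:190],None,fx=8,fy=8,interpolation=cv2.INTER_CUBIC))"
```

```text
(no output)
```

View pics/w10a.png

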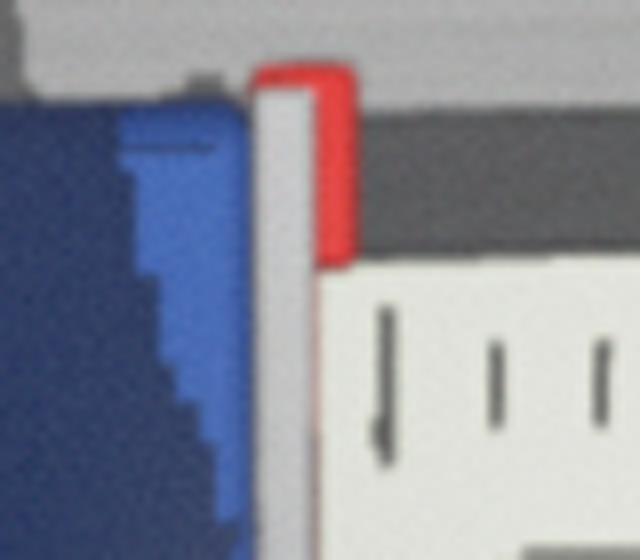

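View pics/w10b.png

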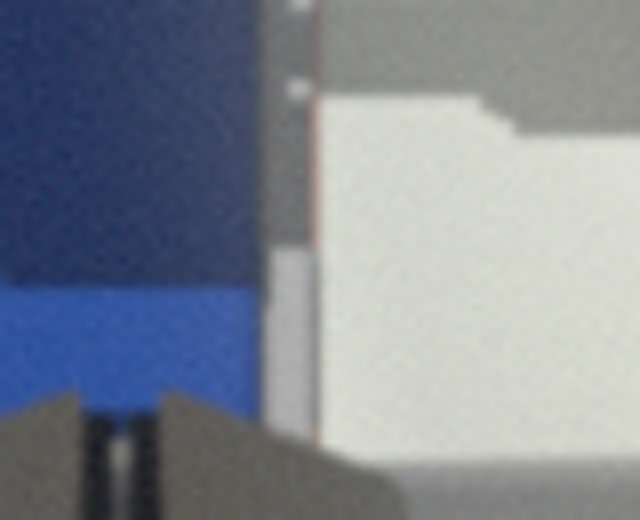

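```bash
python3 -c "
from h import *
import pickle
ci=pickle.load(open('ci10.pkl','rb'))
f=lambda u,v,o:((u+.5)/8+300-.5,(v+.5)/8+o-.5)
S=lambda p,z:tost(ray('wrist',*p,z,ci)).round(1)
print('face top',S(f(315,110,65),.15),S(f(315,400,65),.15),S(f(315,150,190),.15),S(f(316,300,190),.15))
print('clip right top',S(f(357,200,65),.113),'line right edge sliver',S(f(322,400,65),.1),S(f(320,230,190),.1),'blue|steel',S(f(256,300,65),.15))
print('cam z',(-ci['R'].T@ci['t'])[2])
print('deck far corner',S((546,93),.1), 'tick')"
```

```text
face top [-95.8  59.4] [-69.   59.4] [ 9.  59.3] [26.3 59.4]
clip right top [-88.5  66.3] line right edge sliver [-66.8  63.3] [36.7 63. ] blue|steel [-78.5  53.7]
cam z 0.41655956934659505
deck far corner [-81.5 251.7] tick
```

The wrist camera gives the face at 59.4 mm and the line's middle at 60–61 mm, so it agrees with the top view: the face is about 1–2 mm short and within tolerance. One last look at everything, with the arm clear, before handing in.

```bash
python3 -c "
from h import *
import cv2
rep()
a=imaging.get_image('side'); cv2.imwrite('pics/side11.png',a[:,:,::-1])
cv2.imwrite('pics/top11.png',imaging.get_image('top')[:,:,::-1])"
```

```text
t 10.5 station mm [-1.2 49.8] z 0.2676 rpy [-1.7978e+02  1.3000e-01 -1.7973e+02] F [0.2 8.2 0.5] grip 0.006
```

View pics/top11.png

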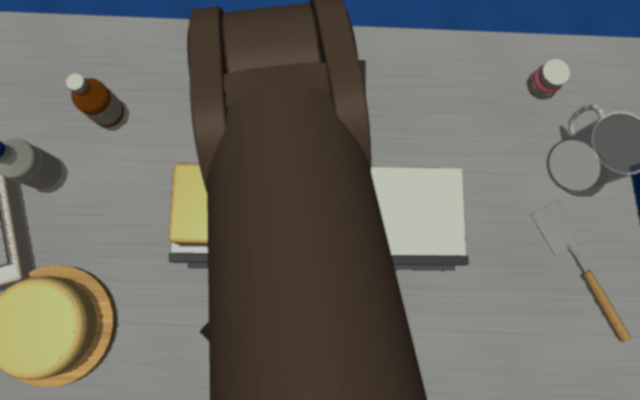

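View pics/side11.png

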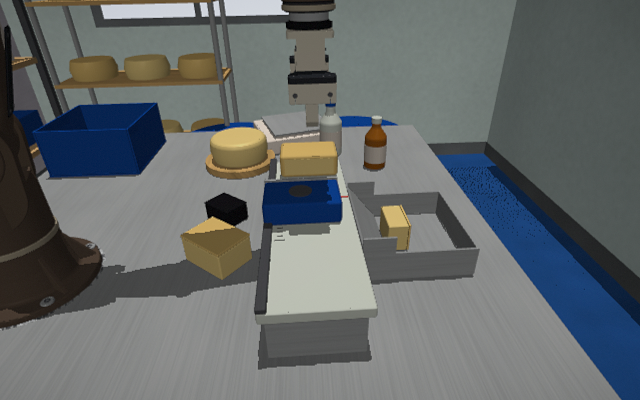

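Offcut in the tray at (395, 228), loaf unmoved, arm high above everything. The 8 N reading came while the arm was braking, so I'll let it settle first.

Call:
arm_command:
  series:
    - {"tx":0,"ty":0,"tz":-0.02,"rx":0,"ry":0,"rz":0,"gripper":0}
    - {"tx":0,"ty":0,"tz":0,"rx":0,"ry":0,"rz":0,"gripper":0}
    - {"tx":0,"ty":0,"tz":0,"rx":0,"ry":0,"rz":0,"gripper":0}
    - {"tx":0,"ty":0,"tz":0,"rx":0,"ry":0,"rz":0,"gripper":0}

```text
t: 11.0
eef_pos: [0.5522, 0.0731, 0.2858]
orientation: [-179.4, -0.1, 180.0]
force: [0.2, -0.5, -0.1]
gripper_width: 0.006
```

```bash
python3 -c "
from h import *
from workcell import job
rep(); print(job.finish_job())"
```

```text
t 11.0 station mm [-2.1 38.2] z 0.2858 rpy [-1.7942e+02 -8.0000e-02  1.7998e+02] F [ 0.2 -0.5 -0.1] grip 0.006
the job is handed in; nothing more can be done
None
```

I pushed the offcut over the far edge into the catch tray, nudged the stop up to the red line from behind, and handed the job in at about 11 s of the 61 s allowed.

- **Offcut:** it stands on its side in the tray, at about station x 0.14 m, y 0.03 m. It was pushed, never lifted.
- **Stop:** the face is about 1–2 mm short of the line's middle, inside the 5 mm tolerance. The top camera put it about 1.8 mm short and the wrist camera about 0.5–1.7 mm short. I saw no sign of it passing the line.
- **Loaf:** it looked unmoved in the last pictures. I checked this by eye only, and the arm partly hid it in the top view.
- **Arm:** it was hovering clear of everything, with close to zero force on the tool.

During the stop push I gave one tilt correction with the wrong sign, and the tool leaned about 5°. I backed off and straightened it before finishing; the force stayed around 9 N.

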